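Index the ring dial with its ratchet lever

ROBOT

A 6-joint arm with a two-finger parallel gripper is mounted at the origin on the work surface. World frame = base frame: x ahead of the robot, y to its left, z up, the work surface at z = 0. Lengths are in m, angles in degrees, forces in N, time in s.
With the tool pointing down it reaches from about 0.35 to 0.875 m from the base axis. Payload 4.2 kg.
Tool frame: the origin (TCP) lies midway between the tips of the shut fingers; the grasp point (between the pads) lies 19 mm behind it; z points along the fingers, y is the line along which they close (so a half turn about z gives the same grasp; the last joint's range is limited). The gripper opens to 87 mm and grips with 3 to 60 N. Pads are 19 mm wide; open, the fingers measure 117 mm over their backs; the gripper's body (75 mm by 190 mm) begins 51 mm behind the grasp point.
Start: joints at [79.274, 22.042, 0.453, 0, -68.411, -14.817], TCP at [0.269, 0.564, 0.223] pointing down, gripper open.
Joint ranges: [-179.83, 179.83], [-69.29, 118.12], [-61.27, 80.66], [-181.25, 117.63], [-171.15, -9.14], [-177.46, 177.46]. Speed limits (degrees/s): [159.86, 159.86, 180, 180, 180, 180].

INTERFACE

Orientations are given as a 3x3 rotation matrix whose columns are the frame's x, y, z axes.
In Python, from station import r, cams gives the robot as it stands.
- The arm moves only by the tool play_rows, never from a script. Its argument "commands" is text: rows parted by semicolons, each of 6 numbers parted by spaces: the shift along the world's x, y, z normalised to -1 to 1, where 1 is 30 mm, then the turn, a rotation vector about the world's x, y, z normalised to -1 to 1, where 1 is 0.15 rad. A call has 1 to 20 rows; each row shifts and turns the commanded pose from where the row before left it; what a row does not reach is not made up. A row lasts 1/10 s, in which the tool goes at most 50 mm and 8.59 degrees, less where a joint would pass 70% of its speed; a pose out of reach is approached as far as the arm can. A call with a number of a shift or a turn outside -1 to 1 is refused whole. A call with a gripper value outside its range is refused whole. "grip" is the finger opening in mm, from 0 to 87, set as the call begins (left out, the last holds). The fingers move at their own pace and stop on an object; the grip force is fixed at half the most. Time passes only in rows, so rows that do not move let the fingers close. It gives the time, the measured TCP pose, the force, the opening and the grip force at its end, in the units of the state.
- r.sense(): the state, without advancing time (a new reading comes with each control period).
- cams.capture(name): name is "scene" or "top"; returns (picture, depth): 384x512x3 uint8, blue, green, red; 384x512 float32, m along the optical axis (not along the pixel's ray), 0 where there is no reading.
- cams.camera_info(name): a dict with "mtx" (3x3 intrinsics, pixels), "k1" (the pictures are not rectified: a ray, as slopes to the right and down, at radius r is drawn at 1 + k1 r^2 times it, then the intrinsics apply), "R" (3x3) and "t" (3): a world point X has camera coordinates R X + t. Camera axes: x right, y down, z forward; pixel columns grow to the right and rows downward; lengths in m; the calibration is good to about 2 mm. A picture is of the moment at which its call begins. camera_info takes no time and is no camera call.
- r.finish_job(): hands the job in; it is judged then, once.
The state is a dict: "time_s": time; "joints": joint angles; "joint_velocities": joint speeds; "effort": joint torques, N m; "tcp_pos": TCP position; "ee_rot": TCP orientation; "wrist_force": force on the tool from outside, world axes, zero at the start; "moment": the same for the moment, N m; "gripper_width": opening from 0.0 (shut) to 1.0 (fully open); "gripper_force": force on a finger pad.
Only numpy, scipy, OpenCV 4.12 (cv2) and the standard library are available. Lean on these libraries where they do the work, as an engineer would, in place of code of your own. Each camera call takes 0.05 s, during which the arm holds its last target. There are 200 camera calls.

TASK

On the grey indexing stand, take the upright wooden grip of the lever and pump it back and forth between its stops, so that the ratchet turns the dial one tooth at a time, until the peg with the brass ring stands right at the fixed steel pointer; stop there, do not go past it, and let go. Turn the dial only by the lever, never with the fingers on the dial itself.

Things in the scene. Friction and masses are not known exactly. Their poses are not given: they have to be found in the camera images.
- lever (a joint): Steel lever of the indexing stand, swings level about the hub, on the robot's side of it. Rad: 0 = back stop (robot's left), 0.84 = forward stop (right); grows anticlockwise from above. Stays where left; 1 to 4 N at the grip. Forward, its pawl drives the dial; backward it clicks over the teeth. From the forward stop it must come back below 0.2 to catch the next tooth: one tooth per full stroke.
- lever_grip (a point): Centre of the grip: upright round wooden post, 22 mm diameter, 62 mm tall, clear all round, on the lever's outer end, 115 mm from the hub's axis; centre 68 mm above the table, top at 98 mm. A small hold-down clamp elsewhere on the bench has a similar post, but no dial.
- hub (a point): Point on the upright axis of lever and dial, at the centre of the dial's top face, 52 mm above the table. Its x axis is level and points away from the robot, to the fixed steel pointer (post 68 mm tall, 92 mm from the hub); the lever at mid-stroke points the opposite way. Grey base 175 x 150 x 18 mm.
- dial (a joint): Aluminium dial, 140 mm over its 12 teeth (one tooth = 0.524 rad), with one wooden peg with a brass ring, 43 mm from the axis, top at 84 mm. Value: angle of the peg from the pointer, rad, 0 = at the pointer. Starts negative, grows with forward strokes (anticlockwise from above), stays where left. At the lever's forward stop it reads whole teeth within 0.06; the first stroke may give 0 to 1.6 teeth.

How it is judged:
By the outcome, as a careful person would: the job done as asked, in the order asked, and still so for the second after the job is handed in, with the robot touching nothing.
It also fails if it takes over 54 s, if anything falls off the work surface, if the arm or the gripper's body presses on something with over 40 N, if the wrist force passes 120 N, or if a joint passes its speed limit or range.

## Working session

There is one attempt and no reset: what is moved stays moved. The work goes in short steps, Python scripts to look and compute and a tool call to move; the robot and the scene stay as the last step left them, time stands still between calls to the robot, and variables do not carry over. Pictures are saved under pics/ and viewed, at most 10 in all, crops included, and the job is handed in when it is done.

Besides the shell and the picture viewer there is one more tool, called after "Call:" as name(argument=value, ...) on one line, values as JSON. play_rows: Moves the arm, as the interface text tells. Scaled input: -1 to 1 covers 30 mm each way for a shift and 0.15 rad each way for a turn. Its arguments: {"type":"object","properties":{"commands":{"type":"string"},"grip":{"type":"number"}},"required":["commands"]}

```bash
mkdir -p pics; cat > h.py <<'E'
import numpy as np,cv2
from station import r,cams
def px2w(name,u,v,d=None,z=None):
    c=cams.camera_info(name);K=np.array(c["mtx"]);R=np.array(c["R"]);t=np.array(c["t"]).ravel()
    s=cv2.undistortPoints(np.array([[[u,v]]],float),K,np.array([c["k1"],0,0,0,0.]))[0,0]
    ray=np.array([s[0],s[1],1.]);o=-R.T@t;w=R.T@ray
    return o+w*(d if z is None else (z-o[2])/w[2])
def w2px(name,X):
    c=cams.camera_info(name)
    return cv2.projectPoints(np.array([X],float),np.array(c["R"]),np.array(c["t"],float),np.array(c["mtx"]),np.array([c["k1"],0,0,0,0.]))[0].ravel()
E
python3 - <<'E'
from h import *
p,d=cams.capture("top");np.save("top_d.npy",d);cv2.imwrite("pics/top0.png",p)
q,e=cams.capture("scene");np.save("sc_d.npy",e);cv2.imwrite("pics/sc0.png",q)
s=r.sense();print(s["time_s"],s["tcp_pos"],s["ee_rot"])
for n in("top","scene"):
  c=cams.camera_info(n);print(n,c["R"],c["t"])
E
```

```text
0.1 [0.26923939 0.5634195  0.22158364] [[ 9.02184199e-01 -4.31350292e-01 -7.72375350e-04]
 [-4.31350975e-01 -9.02182395e-01 -1.80596494e-03]
 [ 8.21800625e-05  1.96247790e-03 -9.99998071e-01]]
top [[-0.19300085 -0.98118793  0.00457371]
 [-0.95878066  0.1875985  -0.21341615]
 [ 0.20854332 -0.04557468 -0.97695068]] [0.14521177 0.57646674 0.60597678]
scene [[ 0.37758983  0.92596893 -0.00273269]
 [ 0.71166265 -0.292086   -0.63892257]
 [-0.59242063  0.23930591 -0.7692662 ]] [-0.2620595  -0.3441007   1.03145396]
```

View pics/top0.png

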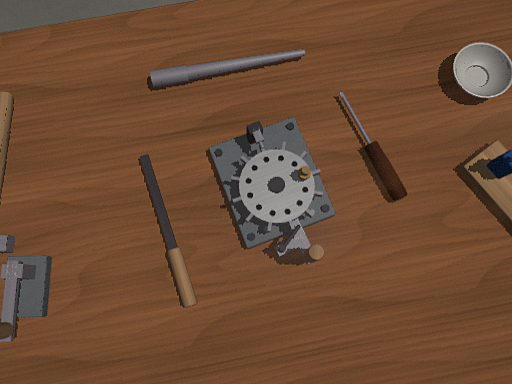

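View pics/sc0.png

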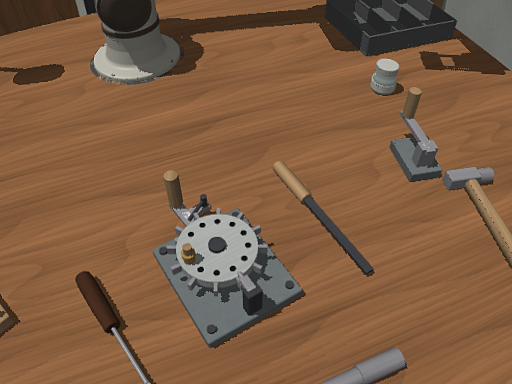

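```bash
python3 - <<'E'
from h import *
p=cv2.imread("pics/top0.png");d=np.load("top_d.npy")
cv2.imwrite("pics/top0c.png",cv2.resize(p[110:270,195:345],None,fx=3.7,fy=3.7,interpolation=cv2.INTER_CUBIC))
hub=px2w("top",277,185,z=.052);print("hub",hub)
for n,u,v,z in(("ptr",254,127,.068),("peg",305,170,.084),("grip",316,252,.098)):
  w=px2w("top",u,v,z=z);a=w-hub;print(n,w,px2w("top",u,v,d=d[v,u]),np.hypot(*a[:2]),np.arctan2(a[1],a[0]))
E
```

```text
hub [ 0.60308482 -0.01226425  0.052     ]
ptr [0.69397765 0.00505486 0.068     ] [0.69435075 0.00496627 0.06699358] 0.09252815663981304 0.18828721181909264
peg [ 0.60987746 -0.05274149  0.084     ] [ 0.6102618  -0.05302494  0.08244212] 0.041043231552712854 -1.4045316095650133
grip [ 0.49149056 -0.03967642  0.098     ] [ 0.4914259  -0.03949944  0.09907339] 0.11491172337006689 -2.900720357134875
```

View pics/top0c.png

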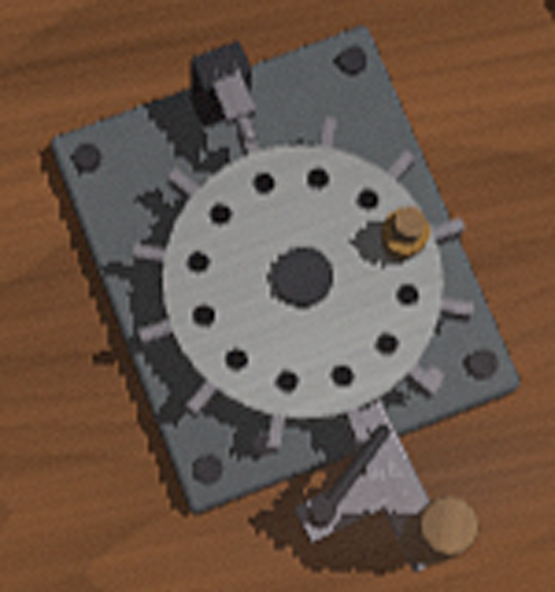

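```bash
python3 - <<'E'
from h import *
d=np.load("top_d.npy")
C=lambda x,y,z:px2w("top",195+(x+.5)/3.7-.5,110+(y+.5)/3.7-.5,z=z)
hub=C(302,277,.052);g=C(449,525,.098);p=C(408,217,.084)
e1=C(52,145,.018)-C(192,512,.018);e2=C(363,28,.018)-C(520,382,.018);e3=C(52,145,.018)-C(363,28,.018);e4=C(192,512,.018)-C(520,382,.018)
for e in(e1,e2,e3,e4):print(np.hypot(*e[:2]),np.arctan2(e[1],e[0]))
print("basectr",sum(C(*a,.018) for a in((52,145),(192,512),(363,28),(520,382)))/4)
for n,w in(("g",g),("p",p),("ptr",C(235,95,.068))):
  a=w-hub;print(n,w,np.hypot(*a[:2]),np.arctan2(a[1],a[0]))
print(hub)
for x,y in((320,515),(350,475),(385,430),(400,480),(428,380),(449,525)):
  u,v=round(195+x/3.7),round(110+y/3.7);print(x,y,px2w("top",u,v,d=d[v,u]))
q=cv2.imread("pics/sc0.png");e=np.load("sc_d.npy")
for u,v in((203,200),(204,205),(172,176),(217,244),(187,246)):print(u,v,px2w("scene",u,v,d=e[v,u]))
E
```

```text
0.16995247259730598 0.17210126931309402
0.17015844176577252 0.183971960350036
0.1462334832336091 1.7555742709416855
0.1482508754303702 1.7540932050433182
basectr [ 0.6198595  -0.00777112  0.018     ]
g [ 0.49211484 -0.03980121  0.098     ] 0.11550320966418877 -2.892516837511801
p [ 0.61240065 -0.05316637  0.084     ] 0.042662185231890165 -1.3738736648094605
ptr [0.679871  0.0015207 0.068    ] 0.07689844907625429 0.16788323086719317
[ 0.60405369 -0.0113287   0.052     ]
320 515 [0.50830802 0.00168827 0.05165547]
350 475 [ 0.52172156 -0.01484595  0.04921468]
385 430 [ 0.536905   -0.03207572  0.0462017 ]
400 480 [ 0.51681445 -0.0354815   0.0313714 ]
428 380 [ 0.55188223 -0.05306122  0.05091697]
449 525 [ 0.4914259  -0.03949944  0.09907339]
203 200 [ 0.51464621 -0.00394736  0.04654845]
204 205 [ 0.51547986 -0.0035724   0.03544504]
172 176 [ 0.49622859 -0.04061495  0.09631836]
217 244 [ 0.60523282 -0.0130254   0.0559935 ]
187 246 [ 0.61139513 -0.05507443  0.08249209]
```

Call:
play_rows(commands="0.37 -1 0 0 0 0.21;0.37 -1 0 0 0 0.21;0.37 -1 0 0 0 0.21;0.37 -1 0 0 0 0.21;0.37 -1 0 0 0 0.21;0.37 -1 0 0 0 0.21;0.37 -1 0 0 0 0.21;0.37 -1 0 0 0 0.21;0.37 -1 0 0 0 0.21;0.37 -1 0 0 0 0.21;0.37 -1 0 0 0 0.21;0.37 -1 0 0 0 0.21;0.37 -1 0 0 0 0.21;0.37 -1 0 0 0 0.21;0.37 -1 0 0 0 0.21;0.37 -1 0 0 0 0.21;0.37 -1 0 0 0 0.21;0.37 -1 0 0 0 0.21;0.37 -1 0 0 0 0.21;0.37 -1 0 0 0 0.21", grip=50)

```text
time_s: 2.1
tcp_pos: [0.4914, -0.0374, 0.2222]
ee_rot: [[0.983, 0.184, -0.001], [0.184, -0.983, 0.0], [-0.001, -0.0, -1.0]]
wrist_force: [-0.4, 0.1, 1.0]
gripper_width: 0.578
gripper_force: 0.0
```

```bash
python3 - <<'E'
from h import *
s=r.sense();print(s["time_s"],s["tcp_pos"],s["ee_rot"].round(3) if hasattr(s["ee_rot"],"round") else s["ee_rot"],s["joints"],s["wrist_force"])
for th in np.linspace(-.02,.86,12):
  a=.18+np.pi-.42+th;print(th.round(2),(np.array([.6041,-.0113])+.115*np.array([np.cos(a),np.sin(a)])).round(4))
E
```

```text
2.1 [ 0.49144437 -0.03740781  0.22224574] [[ 0.983  0.184 -0.001]
 [ 0.184 -0.983  0.   ]
 [-0.001 -0.    -1.   ]] [ 1.45561620e+01  9.13537471e+00 -1.75742532e+01 -1.64768520e-02
 -6.33261197e+01  8.60710965e+01] [-0.43299929  0.05287676  1.00224793]
-0.02 [0.493  0.0183]
0.06 [0.491  0.0093]
0.14 [4.897e-01 2.000e-04]
0.22 [ 0.4891 -0.009 ]
0.3 [ 0.4893 -0.0182]
0.38 [ 0.4902 -0.0273]
0.46 [ 0.4919 -0.0364]
0.54 [ 0.4942 -0.0453]
0.62 [ 0.4973 -0.054 ]
0.7 [ 0.5011 -0.0624]
0.78 [ 0.5055 -0.0704]
0.86 [ 0.5105 -0.0781]
```

Call:
play_rows(commands="0 -0.08 -0.89 0 0 0;0 0 -0.89 0 0 0;0 0 -0.89 0 0 0;0 0 -0.89 0 0 0;0 0 -0.89 0 0 0;0 0 -0.89 0 0 0;0 0 0 0 0 0;0 0 0 0 0 0")

```text
time_s: 2.9
tcp_pos: [0.4916, -0.0386, 0.0624]
ee_rot: [[0.983, 0.184, -0.001], [0.184, -0.983, -0.001], [-0.001, 0.0, -1.0]]
wrist_force: [0.0, 0.4, 0.2]
gripper_width: 0.572
gripper_force: 0.0
```

Call:
play_rows(commands="0 0 0 0 0 0;0 0 0 0 0 0;0 0 0 0 0 0;0 0 0 0 0 0;0 0 0 0 0 0;0 0 0 0 0 0", grip=10)

```text
time_s: 3.5
tcp_pos: [0.4916, -0.0386, 0.0629]
ee_rot: [[0.983, 0.183, 0.001], [0.183, -0.983, -0.0], [0.0, 0.0, -1.0]]
wrist_force: [-1.6, 0.9, 4.5]
gripper_width: 0.244
gripper_force: 30.0
```

```bash
python3 - <<'E'
from h import *
p,d=cams.capture("top");q,e=cams.capture("scene")
cv2.imwrite("pics/m1.png",np.hstack([cv2.resize(p[100:280,180:360],(400,400)),cv2.resize(q[130:350,110:330],(400,400))]))
E
```

```text
(no output)
```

View pics/m1.png

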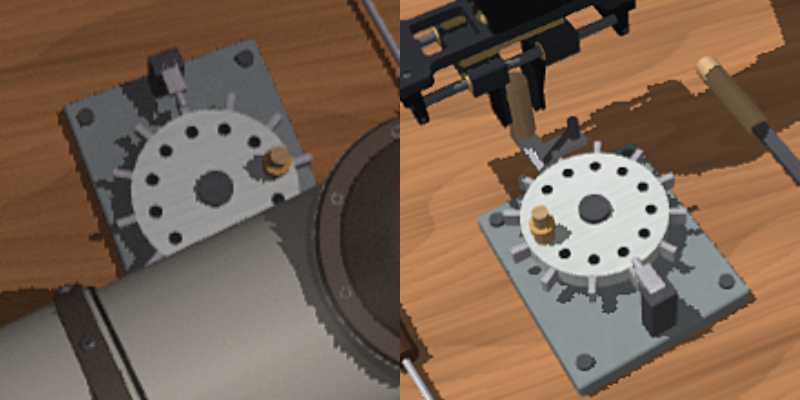

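Call:
play_rows(commands="-0.023 0.195 0 0 0 0;-0.023 0.195 0 0 0 0;-0.023 0.195 0 0 0 0;-0.01 0.2 0 0 0 0;-0.01 0.2 0 0 0 0;0.005 0.167 0 0 0 0;0.005 0.167 0 0 0 0;0.03 0.157 0 0 0 0;0.03 0.157 0 0 0 0;0 0 0 0 0 0")

```text
time_s: 4.6
tcp_pos: [0.49, 0.0103, 0.0624]
ee_rot: [[0.983, 0.182, -0.002], [0.182, -0.983, -0.001], [-0.002, 0.0, -1.0]]
wrist_force: [-2.2, -1.8, 4.6]
gripper_width: 0.245
gripper_force: 30.0
```

```bash
cat > look.py <<'E'
import sys
from h import *
hub=np.array([.6041,-.0113]);psi=.18
s=r.sense();a=s["tcp_pos"][:2]-hub
print("lever",(np.arctan2(a[1],a[0])-(psi-np.pi)+.42+np.pi)%(2*np.pi)-np.pi,np.hypot(*a),s["time_s"])
for n in("scene","top"):
  q,d=cams.capture(n)
  # peg: points 60-90 mm high at 43 mm from the hub
  c=cams.camera_info(n);K=np.array(c["mtx"]);R=np.array(c["R"]);t=np.array(c["t"]).ravel()
  v,u=np.mgrid[0:384,0:512]
  sl=cv2.undistortPoints(np.stack([u.ravel(),v.ravel()],1).astype(float)[:,None],K,np.array([c["k1"],0,0,0,0.]))[:,0]
  P=np.c_[sl,np.ones(len(sl))]*d.ravel()[:,None];W=(P-t)@R
  rel=W[:,:2]-hub;rr=np.hypot(*rel.T)
  m=(d.ravel()>0)&(W[:,2]>.076)&(W[:,2]<.088)&(rr>.028)&(rr<.058)
  if m.sum()>3:
    x,y=rel[m].mean(0);A=(np.arctan2(y,x)-psi+np.pi)%(2*np.pi)-np.pi
    print(n,m.sum(),"r",np.hypot(x,y).round(4),"peg",A.round(3),"teeth",(A/.5236).round(2))
  if len(sys.argv)>1: cv2.imwrite(f"pics/{sys.argv[1]}_{n}.png",q)
E
python3 look.py
```

```text
lever 0.05310566069286615 0.11611532700316166 4.6
scene 81 r 0.0457 peg -1.558 teeth -2.98
```

Call:
play_rows(commands="-0.02 -0.15 0 0 0 0;-0.02 -0.15 0 0 0 0;-0.01 -0.153 0 0 0 0;-0.01 -0.153 0 0 0 0;0.003 -0.153 0 0 0 0;0.003 -0.153 0 0 0 0;0.015 -0.152 0 0 0 0;0.015 -0.152 0 0 0 0;0.028 -0.152 0 0 0 0;0.028 -0.152 0 0 0 0;0.038 -0.148 0 0 0 0;0.038 -0.148 0 0 0 0;0.052 -0.145 0 0 0 0;0.052 -0.145 0 0 0 0;0.063 -0.14 0 0 0 0;0.063 -0.14 0 0 0 0;0.073 -0.133 0 0 0 0;0.073 -0.133 0 0 0 0;0.06 -0.097 0 0 0 0;0.06 -0.097 0 0 0 0")

```text
time_s: 6.7
tcp_pos: [0.5082, -0.0741, 0.0625]
ee_rot: [[0.983, 0.185, -0.002], [0.185, -0.983, 0.001], [-0.002, -0.001, -1.0]]
wrist_force: [-5.6, 4.4, 7.4]
gripper_width: 0.244
gripper_force: 30.0
```

Call:
play_rows(commands="0 0 0 0 0 0")

```text
time_s: 6.8
tcp_pos: [0.5086, -0.0744, 0.0625]
ee_rot: [[0.983, 0.185, -0.001], [0.185, -0.983, 0.0], [-0.001, -0.001, -1.0]]
wrist_force: [-3.2, 1.7, 5.2]
gripper_width: 0.245
gripper_force: 30.0
```

```bash
python3 look.py
```

```text
lever 0.8237018877308508 0.11446580453655752 6.8
scene 80 r 0.046 peg -1.098 teeth -2.1
top 63 r 0.0416 peg -1.112 teeth -2.12
```

Call:
play_rows(commands="0.03 -0.042 0 0 0 0;0.03 -0.042 0 0 0 0;0 0 0 0 0 0")

```text
time_s: 7.2
tcp_pos: [0.5101, -0.0767, 0.0625]
ee_rot: [[0.983, 0.185, -0.002], [0.185, -0.983, 0.0], [-0.001, -0.001, -1.0]]
wrist_force: [-3.6, 3.4, 6.2]
gripper_width: 0.242
gripper_force: 30.0
```

Call:
play_rows(commands="0.03 -0.042 0 0 0 0;0.03 -0.042 0 0 0 0;0 0 0 0 0 0")

```text
time_s: 7.5
tcp_pos: [0.5102, -0.077, 0.0624]
ee_rot: [[0.983, 0.183, -0.005], [0.183, -0.983, 0.003], [-0.004, -0.004, -1.0]]
wrist_force: [-8.5, 15.7, 12.2]
gripper_width: 0.246
gripper_force: 30.0
```

```bash
python3 look.py
```

```text
lever 0.8507794488302651 0.11462430482874271 7.5
scene 79 r 0.046 peg -1.073 teeth -2.05
top 65 r 0.0416 peg -1.085 teeth -2.07
```

Call:
play_rows(commands="-0.12 0.168 0 0 0 0;-0.12 0.194 0 0 0 0;-0.146 0.266 0 0 0 0;-0.126 0.28 0 0 0 0;-0.104 0.29 0 0 0 0;-0.076 0.296 0 0 0 0;-0.056 0.304 0 0 0 0;-0.03 0.304 0 0 0 0;-0.006 0.306 0 0 0 0;0.02 0.306 0 0 0 0;0.04 0.3 0 0 0 0;0 0 0 0 0 0;0 0 0 0 0 0")

```text
time_s: 8.9
tcp_pos: [0.4899, 0.0107, 0.0618]
ee_rot: [[0.983, 0.183, -0.002], [0.183, -0.983, -0.0], [-0.002, -0.0, -1.0]]
wrist_force: [-4.5, -0.1, 2.0]
gripper_width: 0.244
gripper_force: 30.0
```

```bash
python3 look.py
```

```text
lever 0.049710969886534784 0.11632102079685319 8.9
scene 79 r 0.0458 peg -1.072 teeth -2.05
top 65 r 0.0416 peg -1.087 teeth -2.08
```

Dial held. Forward stroke 2, to the stop.

Call:
play_rows(commands="-0.02 -0.15 0 0 0 0;-0.02 -0.15 0 0 0 0;-0.01 -0.153 0 0 0 0;-0.01 -0.153 0 0 0 0;0.003 -0.153 0 0 0 0;0.003 -0.153 0 0 0 0;0.015 -0.152 0 0 0 0;0.015 -0.152 0 0 0 0;0.028 -0.152 0 0 0 0;0.028 -0.152 0 0 0 0;0.038 -0.148 0 0 0 0;0.038 -0.148 0 0 0 0;0.052 -0.145 0 0 0 0;0.052 -0.145 0 0 0 0;0.063 -0.14 0 0 0 0;0.063 -0.14 0 0 0 0;0.073 -0.133 0 0 0 0;0.073 -0.133 0 0 0 0;0.06 -0.097 0 0 0 0;0.06 -0.097 0 0 0 0")

```text
time_s: 11.0
tcp_pos: [0.5091, -0.0742, 0.0622]
ee_rot: [[0.983, 0.186, 0.0], [0.186, -0.983, 0.001], [0.0, -0.001, -1.0]]
wrist_force: [-4.3, 4.1, 2.9]
gripper_width: 0.246
gripper_force: 30.0
```

Call:
play_rows(commands="0.03 -0.042 0 0 0 0;0.03 -0.042 0 0 0 0;0.03 -0.042 0 0 0 0;0.03 -0.042 0 0 0 0;0 0 0 0 0 0")

```text
time_s: 11.5
tcp_pos: [0.511, -0.0769, 0.0622]
ee_rot: [[0.983, 0.184, -0.003], [0.184, -0.983, 0.004], [-0.002, -0.004, -1.0]]
wrist_force: [-9.6, 17.1, 7.2]
gripper_width: 0.244
gripper_force: 30.0
```

```bash
python3 look.py
```

```text
lever 0.8539404450114656 0.11388643603109462 11.5
scene 84 r 0.0453 peg -0.574 teeth -1.1
top 63 r 0.0414 peg -0.536 teeth -1.02
```

One more.

Call:
play_rows(commands="-0.12 0.168 0 0 0 0;-0.12 0.194 0 0 0 0;-0.146 0.266 0 0 0 0;-0.126 0.28 0 0 0 0;-0.104 0.29 0 0 0 0;-0.076 0.296 0 0 0 0;-0.056 0.304 0 0 0 0;-0.03 0.304 0 0 0 0;-0.006 0.306 0 0 0 0;0.02 0.306 0 0 0 0;0.04 0.3 0 0 0 0;0 0 0 0 0 0;0 0 0 0 0 0")

```text
time_s: 12.9
tcp_pos: [0.4902, 0.0106, 0.0619]
ee_rot: [[0.983, 0.183, -0.001], [0.183, -0.983, 0.0], [-0.001, -0.0, -1.0]]
wrist_force: [-2.3, -1.5, -1.6]
gripper_width: 0.244
gripper_force: 30.0
```

Call:
play_rows(commands="-0.02 -0.15 0 0 0 0;-0.02 -0.15 0 0 0 0;-0.01 -0.153 0 0 0 0;-0.01 -0.153 0 0 0 0;0.003 -0.153 0 0 0 0;0.003 -0.153 0 0 0 0;0.015 -0.152 0 0 0 0;0.015 -0.152 0 0 0 0;0.028 -0.152 0 0 0 0;0.028 -0.152 0 0 0 0;0.038 -0.148 0 0 0 0;0.038 -0.148 0 0 0 0;0.052 -0.145 0 0 0 0;0.052 -0.145 0 0 0 0;0.063 -0.14 0 0 0 0;0.063 -0.14 0 0 0 0;0.073 -0.133 0 0 0 0;0.073 -0.133 0 0 0 0;0.06 -0.097 0 0 0 0;0.06 -0.097 0 0 0 0")

```text
time_s: 14.9
tcp_pos: [0.509, -0.0744, 0.0624]
ee_rot: [[0.983, 0.186, 0.0], [0.186, -0.983, 0.001], [0.0, -0.001, -1.0]]
wrist_force: [-5.2, 4.9, 0.2]
gripper_width: 0.239
gripper_force: 30.0
```

Call:
play_rows(commands="0.03 -0.042 0 0 0 0;0.03 -0.042 0 0 0 0;0.03 -0.042 0 0 0 0;0.02 -0.03 0 0 0 0;0 0 0 0 0 0")

```text
time_s: 15.4
tcp_pos: [0.5105, -0.077, 0.0624]
ee_rot: [[0.983, 0.184, -0.003], [0.184, -0.983, 0.003], [-0.002, -0.004, -1.0]]
wrist_force: [-10.6, 15.5, 4.8]
gripper_width: 0.244
gripper_force: 30.0
```

```bash
python3 look.py f; python3 -c "
import cv2,numpy as np
p=cv2.imread('pics/f_top.png');q=cv2.imread('pics/f_scene.png')
cv2.imwrite('pics/f.png',np.hstack([cv2.resize(p[100:280,180:360],(400,400)),cv2.resize(q[130:350,110:330],(400,400))]))"
```

```text
lever 0.85194516178117 0.11435238568649524 15.4
scene 82 r 0.0439 peg -0.075 teeth -0.14
top 62 r 0.0413 peg 0.008 teeth 0.01
```

View pics/f.png

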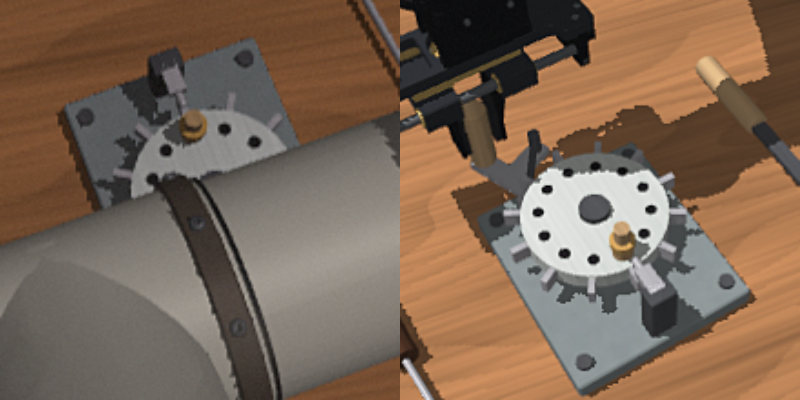

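The peg stands at the pointer (left half: peg 193,122 just under the pointer tip 182,100; right half: peg 622,240 beside the tip 640,265). I'll relieve the push, let go and lift.

Call:
play_rows(commands="-0.04 0.06 0 0 0 0;-0.04 0.06 0 0 0 0;0 0 0 0 0 0")

```text
time_s: 15.8
tcp_pos: [0.51, -0.076, 0.0625]
ee_rot: [[0.983, 0.184, 0.0], [0.184, -0.983, -0.0], [0.0, 0.0, -1.0]]
wrist_force: [-3.0, 0.4, -0.9]
gripper_width: 0.242
gripper_force: 30.0
```

Call:
play_rows(commands="0 0 0 0 0 0;0 0 0 0 0 0;0 0 0 0 0 0;0 0 0 0 0 0;0 0 0 0 0 0;0 0 0 0 0 0", grip=50)

```text
time_s: 16.4
tcp_pos: [0.5102, -0.076, 0.0624]
ee_rot: [[0.983, 0.183, 0.001], [0.183, -0.983, 0.0], [0.001, 0.0, -1.0]]
wrist_force: [0.1, -0.6, -0.4]
gripper_width: 0.566
gripper_force: 0.0
```

Call:
play_rows(commands="0 0 0.3 0 0 0;0 0 0.6 0 0 0;0 0 0.9 0 0 0;0 0 0.9 0 0 0;0 0 0.9 0 0 0;-0.5 0 0.9 0 0 0;-0.5 0 0.6 0 0 0;-0.5 0 0.3 0 0 0;0 0 0 0 0 0;0 0 0 0 0 0;0 0 0 0 0 0")

```text
time_s: 17.5
tcp_pos: [0.4651, -0.0759, 0.224]
ee_rot: [[0.983, 0.183, -0.001], [0.183, -0.983, -0.0], [-0.001, -0.0, -1.0]]
wrist_force: [0.3, 0.3, -1.0]
gripper_width: 0.579
gripper_force: 0.0
```

```bash
python3 look.py g; python3 -c "
import cv2,numpy as np
p=cv2.imread('pics/g_top.png');q=cv2.imread('pics/g_scene.png')
cv2.imwrite('pics/g.png',np.hstack([cv2.resize(p[100:280,180:360],(400,400)),cv2.resize(q[130:350,110:330],(400,400))]))"
```

```text
lever 0.6752609955291873 0.1532940874146031 17.5
scene 80 r 0.044 peg -0.073 teeth -0.14
top 59 r 0.0414 peg 0.007 teeth 0.01
```

View pics/g.png

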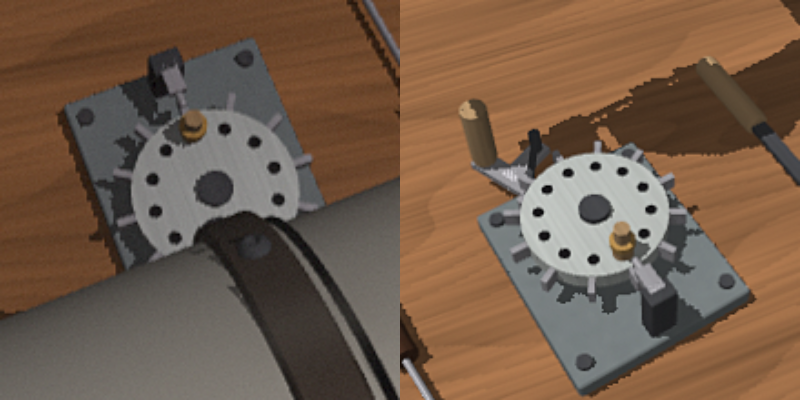

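The peg still stands at the pointer (193,122 in the left half; 622,240 in the right), the lever is at its forward stop, and the gripper is clear of it.

```bash
python3 -c "
from station import r
print(r.finish_job())"
```

```text
the job is handed in; nothing more can be done
None
```

I pumped the lever through three forward strokes; the brass-ringed peg now stands at the pointer, measured about 0.01 rad off in the top camera and −0.07 rad in the scene camera. I let go of the grip, moved the arm clear and handed the job in at about 17.5 s, with no verdict shown.

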